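# Catch the thread of the oil reservoir's filler cap and screw it home

## Task

The red winged filler cap was left sitting loose on the neck of the grey oil reservoir, its thread not caught. Turn it backward (counter-clockwise seen from above) by its wings until you see it drop at the thread start, only then screw it forward (clockwise) until it is fully home, and swing the steel keeper strap shut over it. Leave the other things on the bench where they are.

Things in the scene. Friction and masses are not known exactly. Their poses are not given: they have to be found in the camera images.
- reservoir: Grey steel oil tank bolted down, 172 x 172 mm, top 90 mm above the worktop, foot flange 150 x 214 mm. Origin on the worktop under its middle; the filler neck stands on the vertical axis through the origin. z up; front with amber sight gauge faces -x, keeper bracket on the +y side. A brass outlet sticks out 36 mm from the +x face, 34 mm up.
- neck_mouth (a point): Centre of the neck's rim, 42 mm above the tank top. Neck 62 mm in diameter, three right-hand thread ridges (3 starts, lead 22.5 mm: a third of a turn moves the cap 7.5 mm), each 3 mm thick, standing out 3.5 mm, 270 degrees long.
- cap: Loose red cap, about 0.14 kg: skirt 81 mm in diameter, 28 mm high, two opposite wings along its +x (white mark) and -x, 10 mm thick, reaching 71 mm from the axis, from 1 to 19 mm above the skirt's lower edge. Origin: centre of that edge, z up. It starts on top of the thread, its edge 30 to 34 mm above the tank top; screwed home the edge is 20 mm above it and the crown meets the neck.
- wing_tip (a point): Middle of the white-marked wing's round end (13 mm thick), 64.5 mm from the cap's axis, 10 mm above the skirt's lower edge. Angles clockwise from above, from the tank's +x: the wing starts at 75 to 123 degrees; turned backward, the cap climbs slightly and drops 7 mm at about 45; 30 degrees beyond does no harm. From there it screws home in about 150 degrees and seats firmly at 195 to 200.
- crown (a point): Centre of the cap's crown, 27 mm above the skirt's lower edge. The cap turns with under 2 N at the wings until it seats; a push of 4 to 10 N there seats it. It must not be turned forward before it has dropped, or the thread is forced.
- keeper (a joint): Angle of the keeper, a steel strap 24 mm wide, 3 mm thick, 114 mm long from its hinge, with a turned-up tab at its end. 0 = shut, level, 3 mm over the crown (only possible with the cap home); 1.57 = upright; starts at 1.8 to 2.15, leaning outward (stop at 2.2). Slight friction: pushed well past upright it falls shut by its own weight.
- keeper_hinge (a point): Middle of the keeper's hinge axis, which is parallel to the tank's x, 88 mm to +y of the neck's axis, 142.5 mm above the worktop.
- keeper_tip (a point): Middle of the strap 113 mm from the hinge axis, near its free end. Shut, it lies 25 mm to -y of the neck's axis.
- oil_can: Bystander. Red pump oil can with a thin spout, 206 mm tall, standing; origin at its underside.
- spanner: Bystander. Steel open-ended spanner, 228 mm, lying flat; origin at its underside.
- tape: Bystander. Yellow tape measure, 36x77x65 mm, standing; origin at its underside.
- big_bushing: Bystander. Brass bushing, 44 mm diameter, 30 mm high; origin at its underside.
- screwdriver_orange: Bystander. Screwdriver with an orange handle, 208 mm, lying; origin at its underside.
- gauge: Bystander. White dial gauge, 100x57x20 mm, lying; origin at its underside.
Things that resemble listed ones, but are neither listed nor needed, are in the scene too. Of the things shaped like the cap, the red one is meant.

How it is judged (in metres and radians):
On the way, in this order (a step that is already met when the one before it is completed fails the run):
1. the cap has been turned backward and has dropped at the thread start (x of wing_tip in the frame of reservoir above 0.036 m and z of cap in the frame of reservoir below 0.1215 m), for 0.2 s.
2. the cap is screwed home and snug (z of cap in the frame of reservoir below 0.111 m and y of wing_tip in the frame of reservoir above 0.003 m and x of wing_tip in the frame of reservoir below -0.035 m and angle between cap's own z axis and vertical below 0.04 rad), for 0.2 s.
At the end, for the whole second after the job is handed in: Cap home: lower edge within 1 mm of its lowest position (20 mm above the tank top), turned to within 12 degrees of where it seats (white wing 195 degrees clockwise of the tank's +x), level, at rest; keeper shut within 0.06 rad; the other things within 15 mm of where they stood (all of step 2 and horizontal distance between cap and reservoir below 0.003 m and value of joint keeper below 0.06 rad and linear speed of cap below 0.02 m/s); the robot touches nothing.
It fails at once if the cap was forced forward while still riding on top of the thread (x of wing_tip in the frame of reservoir below -0.054 m and z of cap in the frame of reservoir above 0.1155 m).
It fails at once if the cap came off the neck (horizontal distance between cap and reservoir above 0.015 m).
It fails at once if another thing on the bench was moved (distance of any of oil_can, spanner, tape, big_bushing, screwdriver_orange, gauge from where it was at the start of the episode above 0.015 m).
It also fails if it takes over 64 s, if anything falls off the work surface, if the arm or the gripper's body presses on something with over 40 N, if the wrist force passes 120 N, or if a joint passes its speed limit or range.

## Robot

A 7-joint arm with a two-finger parallel gripper is mounted at the origin on a cart in front of the work surface, level with it; the furniture and walls round the work are solid. World frame = base frame: x ahead of the robot, y to its left, z up, the work surface at z = 0. Lengths are in m, angles in degrees, forces in N, time in s.
With the tool pointing down it reaches from about 0.425 to 1.025 m from the base axis. Payload 9.4 kg.
Tool frame: the origin (TCP) lies midway between the tips of the shut fingers; the grasp point (between the pads) lies 19 mm behind it; z points along the fingers, x is the direction in which the jaws open and shut, and the axes are right-handed (so a half turn about z gives the same grasp; the last joint's range is limited). The gripper opens to 85 mm and grips with 20 to 120 N. Pads are 22 mm wide; open, the fingers measure 114 mm over their backs; the gripper's body (76 mm by 85 mm) begins 54 mm behind the grasp point. The pads swing forward as they close: fully open they stand 13 mm farther back than shut.
Start: joints at [-71.889, 34.337, -0.143, 91.639, 0.103, 54.024, -4.572], TCP at [0.278, 0.67, 0.195] pointing down, gripper open.
Joint ranges: [-147.43, 147.43], [-19.82, 112.94], [-74.19, 73.91], [6.32, 146.72], [-59.91, 239.91], [6.04, 106.73], [-150.56, 150.56]. Speed limits (degrees/s): [127.2, 127.2, 172.46, 172.46, 180, 180, 180].

## Interface

Orientations are given as [roll, pitch, yaw] about the fixed x, y, z axes, in that order (R = Rz(yaw) Ry(pitch) Rx(roll)).
In Python, from plant import manip gives the robot as it stands.
- The arm moves only by the tool servo_tool, never from a script. Its argument "steps" is a list of rows, each a list of 3 entries, a list of its own where there are three numbers: the shift along the world's x, y, z in mm, then the turn about the world's z in degrees, then the gripper command: -1 is fully open, 1 is shut, values between are in proportion. A call has 1 to 20 rows; each row shifts and turns the commanded pose from where the row before left it; what a row does not reach is not made up. A row lasts 1/12 s, in which the tool goes at most 41.7 mm and 7.16 degrees, less where a joint would pass 70% of its speed; a pose out of reach is approached as far as the arm can. A call with a gripper value outside its range is refused whole. The fingers move at their own pace and stop on an object; "force" is the grip in N (left out, the last holds). Time passes only in rows, so rows that do not move let the fingers close. It gives the time, the measured TCP pose, the force and the opening at its end, in the units of the state.
- manip.state(): the state, without advancing time (a new reading comes with each control period).
- manip.capture(name): name is "side" or "top"; returns a dict with "color" (400x640x3 uint8, red, green, blue), "K" (3x3 intrinsics, pixels), "cam_to_world" (4x4, takes a point from camera to world coordinates). Camera axes: x right, y up, looking along -z (the intrinsics and any distortion apply to the point x, -y, -z); pixel columns grow to the right and rows downward; lengths in m; the calibration is good to about 2 mm. A picture is of the moment at which its call begins. There is no depth.
- manip.finish_job(): hands the job in, once; it reports no verdict.
Trained networks look in a picture, given as the dict that the camera call returned (one of the last four; its "shot" number tells which), for a name from the list of things; names that differ only in an ending like _2 or _b are one class to them, and where a whole thing is asked for, a point or a joint stands for the part that bears it (a point fixed in the world has none). Each returns a list of dicts, best first, with "confidence" (0 to 1); they miss things now and then, are a little off and sometimes report something else, mostly with a low value. They report only what shows in the picture. A call takes as long as a camera call. They do not tell look-alikes from the thing itself.
- manip.masks_of(picture, target): "pixels" (400x640 bool, what is visible of it) and "extent" ([left, top, width, height] in pixels, round what is visible of it).
- manip.tip_of(picture, target): "xy" ([column, row] in pixels: a listed point, or the origin of a listed thing).
The state is a dict: "time_s": time; "q": joint angles; "qvel": joint speeds; "effort": joint torques, N m; "position": TCP position; "tool_rot": TCP orientation; "force": force on the tool from outside, world axes, zero at the start; "moment": the same for the moment, N m; "opening": finger opening in m.
Only numpy, scipy, OpenCV 4.12 (cv2) and the standard library are available. Lean on these libraries where they do the work, as an engineer would, in place of code of your own. Each camera call takes 0.05 s, during which the arm holds its last target.

## Working session

There is one attempt and no reset: what is moved stays moved. The work goes in short steps, Python scripts to look and compute and a tool call to move; the robot and the scene stay as the last step left them, time stands still between calls to the robot, and variables do not carry over. Pictures are saved under pics/ and viewed, and the job is handed in when it is done.

Besides the shell and the picture viewer there is one more tool, called after "Emit:" by a JSON object that holds its "method" and its "body". servo_tool: Moves the arm, as the interface text tells. Its arguments: {"type":"object","properties":{"steps":{"type":"array"},"force":{"type":"number"}},"required":["steps"]}

```bash
ls; mkdir -p pics
cat > h.py <<'E'
import numpy as np, cv2
from plant import manip
def snap(name,fn=None):
    p=manip.capture(name)
    if fn: cv2.imwrite('pics/'+fn+'.png',p['color'][:,:,::-1])
    return p
def ray(p,xy):
    K=np.array(p['K']);T=np.array(p['cam_to_world'])
    d=np.linalg.inv(K)@np.array([xy[0],xy[1],1.]); d=np.array([d[0],-d[1],-d[2]])
    d=T[:3,:3]@d; return T[:3,3],d/np.linalg.norm(d)
def at_z(p,xy,z):
    o,d=ray(p,xy); return o+d*(z-o[2])/d[2]
def tri(a,b):
    A=np.zeros((3,3));v=np.zeros(3);
    for o,d in (a,b):
        M=np.eye(3)-np.outer(d,d);A+=M;v+=M@o
    x=np.linalg.solve(A,v); gap=[np.linalg.norm((np.eye(3)-np.outer(d,d))@(x-o)) for o,d in (a,b)]
    return x,gap
def proj(p,X):
    K=np.array(p['K']);T=np.array(p['cam_to_world'])
    c=T[:3,:3].T@(np.array(X)-T[:3,3]); c=np.array([c[0],-c[1],-c[2]]); u=K@c; return u[:2]/u[2]
E
python3 - <<'E'
from h import *
print(manip.state())
for n in ('side','top'):
    p=snap(n,n+'0'); print(n,[k for k in p],np.round(p['K'],1).tolist(),np.round(p['cam_to_world'],3).tolist())
    for t in ('reservoir','cap','neck_mouth','wing_tip','crown','keeper_hinge','keeper_tip'):
        print(t,[(np.round(r['xy'],1).tolist(),round(r['confidence'],2)) for r in manip.tip_of(p,t)])
E
```

```text
pics
{'time_s': 0.0, 'q': array([-71.8891449 ,  34.38470664,  -0.14609405,  91.68190455,
         0.10163719,  54.02449902,  -4.57171597]), 'qvel': array([ 0.07652846, -0.06985201,  0.00742508,  0.00839081,  0.01224946,
       -0.02472987,  0.06554524]), 'effort': array([-5.34328210e-04, -7.76466537e+01,  1.56474587e+00, -2.57998520e+01,
        1.22985255e-02,  9.33602656e-03, -6.81684384e-06]), 'position': array([0.27731086, 0.66927848, 0.19380845]), 'tool_rot': array([1.79993096e+02, 9.07185097e-02, 6.74978263e+01]), 'force': array([-0.63272515, -0.34770534,  0.51085632]), 'moment': array([-0.00143264, -0.00401395, -0.00228593]), 'opening': 0.08556397485741463}
side ['color', 'K', 'cam_to_world', 'shot'] [[449.0, 0.0, 315.2], [0.0, 449.0, 191.5], [0.0, 0.0, 1.0]] [[-0.825, -0.407, 0.392, 1.042], [0.565, -0.57, 0.596, 0.726], [-0.019, 0.714, 0.7, 0.97], [0.0, 0.0, 0.0, 1.0]]
reservoir [([325.5, 238.3], 0.73), ([326.5, 200.0], 0.45)]
cap [([323.7, 203.5], 0.85), ([364.5, 287.6], 0.69), ([281.0, 143.3], 0.59), ([287.3, 172.7], 0.56)]
neck_mouth [([324.1, 208.6], 0.84)]
wing_tip [([38
[... 214 characters left out ...]
_tip [([370.0, 211.4], 0.42)]
top ['color', 'K', 'cam_to_world', 'shot'] [[462.4, 0.0, 321.8], [0.0, 462.4, 194.9], [0.0, 0.0, 1.0]] [[-0.016, 0.984, -0.176, 0.287], [-1.0, -0.019, -0.015, -0.006], [-0.018, 0.176, 0.984, 1.74], [0.0, 0.0, 0.0, 1.0]]
reservoir [([311.2, 201.9], 0.71)]
cap [([248.2, 188.0], 0.79), ([305.2, 193.1], 0.7), ([366.6, 204.5], 0.6), ([382.2, 153.1], 0.25)]
neck_mouth [([305.8, 193.4], 0.77), ([328.1, 192.5], 0.3)]
wing_tip [([232.0, 187.7], 0.81), ([326.4, 190.5], 0.76), ([366.0, 218.8], 0.6)]
crown [([308.7, 189.5], 0.71), ([245.0, 182.8], 0.63), ([369.2, 197.2], 0.56), ([311.6, 199.6], 0.41)]
keeper_hinge [([282.0, 196.0], 0.67)]
keeper_tip [([257.9, 191.1], 0.62)]
```

View pics/side0.png

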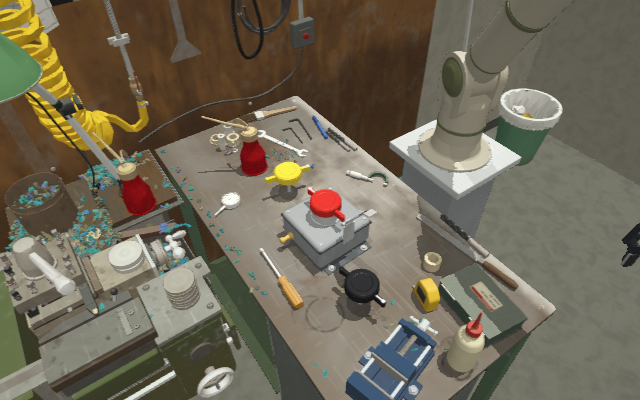

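View pics/top0.png

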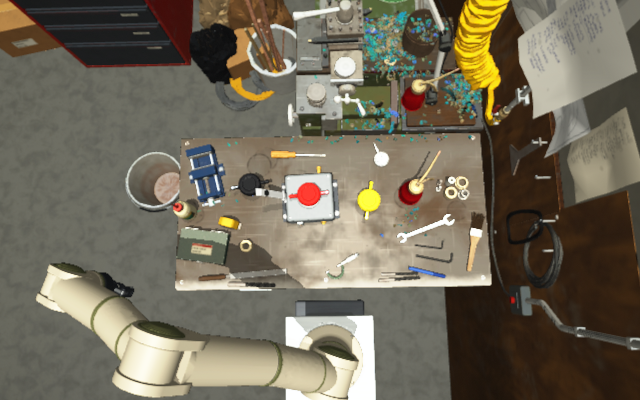

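Run:
```python
from h import *
a=cv2.imread('pics/side0.png')[120:320,200:440]; cv2.imwrite('pics/side0z.png',cv2.resize(a,None,fx=3,fy=3,interpolation=2)[:600,:720])
a=cv2.imread('pics/top0.png')[130:270,215:415]; cv2.imwrite('pics/top0z.png',cv2.resize(a,None,fx=4,fy=4,interpolation=2))
```

```text
(no output)
```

View pics/side0z.png

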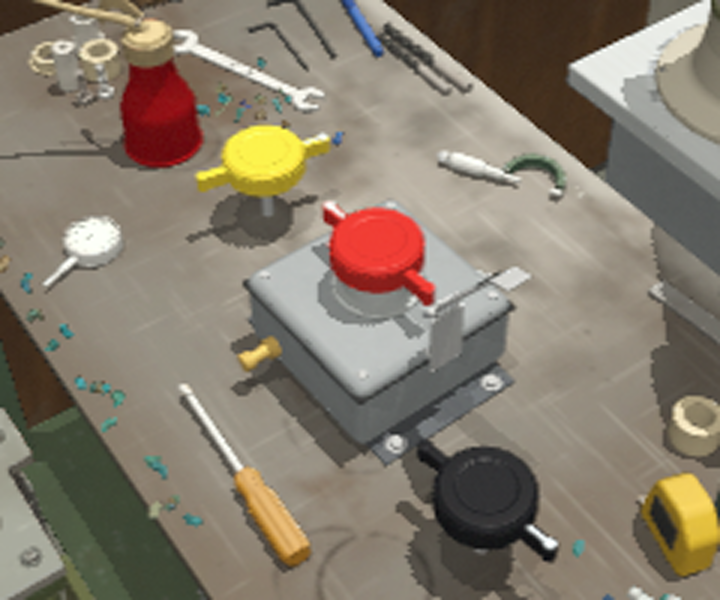

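View pics/top0z.png

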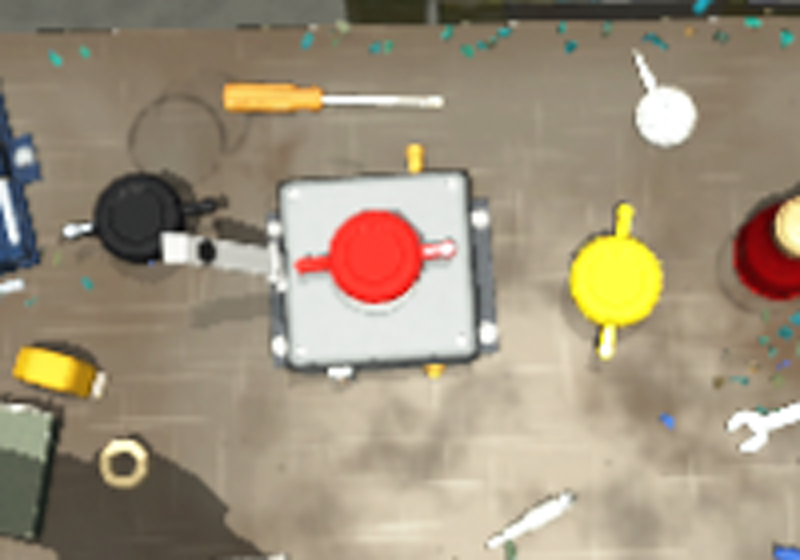

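The side view shows the red cap at about (324,203) on the tank, with its white-marked wing tip at (311,190). In the top view the white wing points right, towards -y, at about (327,192). The keeper leans out to the left (+y) towards a black look-alike cap. The brass outlet points up in the top view, which is +x.

Run:
```python
from h import *
s=snap('side');t=snap('top')
def m(p,n,near):
    r=[q for q in manip.masks_of(p,n)]
    out=[]
    for q in r:
        ys,xs=np.nonzero(q['pixels']); out.append((round(xs.mean(),1),round(ys.mean(),1),len(xs),round(q['confidence'],2)))
    return out
for n in ('cap','reservoir','keeper','keeper_tip'):
    print(n,m(s,n,0),m(t,n,0))
# red cap centroid disc (crown) & wingtips
X=tri(ray(s,(311.2,190.3)),ray(t,(326.7,191.8)));print('wing',X)
X2=tri(ray(s,(343.3,216.7)),ray(t,(290,196.5)));print('redwing',X2)
print('crown',tri(ray(s,(326.6,202.9)),ray(t,(308.7,193.5))))
print('crown2',tri(ray(s,(326.0,201.5)),ray(t,(309,193.2))))
print('tip',tri(ray(s,(370.0,211.4)),ray(t,(257.9,191.1))))
print('neck',tri(ray(s,(324.1,208.6)),ray(t,(305.8,193.4))))
# tank top corners
q=[x for x in manip.masks_of(t,'reservoir')][0]['pixels']
a=t['color'].astype(int); 
for u in ((279,183),(467,170),(473,358),(289,370)):
    print('top corner',at_z(t,(215+u[0]/4,130+u[1]/4),.09))
for u in ((246,282),(390,203),(512,303),(364,392)):
    print('side corner',at_z(s,(200+u[0]/3,120+u[1]/3),.09))
print('black',tri(ray(s,(362.9,284)),ray(t,(245+5,182.8))))
```

```text
cap [(np.float64(287.1), np.float64(174.3), 707, 0.92), (np.float64(325.6), np.float64(203.3), 865, 0.86), (np.float64(361.7), np.float64(285.6), 1160, 0.77)] [(np.float64(368.0), np.float64(199.7), 454, 0.83), (np.float64(307.3), np.float64(193.9), 431, 0.82), (np.float64(248.4), np.float64(183.8), 475, 0.65), (np.float64(306.0), np.float64(197.9), 2452, 0.63)]
reservoir [(np.float64(328.5), np.float64(233.3), 4306, 0.82)] [(np.float64(305.9), np.float64(197.8), 2506, 0.72), (np.float64(228.5), np.float64(222.2), 190, 0.42)]
keeper [] [(np.float64(268.6), np.float64(192.7), 185, 0.64), (np.float64(308.0), np.float64(193.7), 447, 0.38)]
keeper_tip [] [(np.float64(269.4), np.float64(192.8), 180, 0.5)]
wing (array([0.58230627, 0.00195125, 0.1348325 ]), [np.float64(0.0030588532129737374), np.float64(0.003058853212973796)])
redwing (array([0.56938701, 0.1302337 , 0.13654836]), [np.float64(0.0009495268058476649), np.float64(0.0009495268058476648)])
crown (array([0.57715756, 0.06551866, 0.13690613]), [np.float64(0.0030362869876273306), np.float64(0.0030362869876273905)])
crown2 (array([0.5
[... 154 characters left out ...]
, [np.float64(0.0005364177397251601), np.float64(0.0005364177397252354)])
neck (array([0.5839494 , 0.07289039, 0.1248689 ]), [np.float64(0.002243972863273817), np.float64(0.002243972863273679)])
top corner [0.65570598 0.15242381 0.09      ]
top corner [ 0.66434686 -0.01959666  0.09      ]
top corner [ 0.49146462 -0.02147529  0.09      ]
top corner [0.48371585 0.1438463  0.09      ]
side corner [ 0.66958332 -0.00473062  0.09      ]
side corner [ 0.50629734 -0.01241491  0.09      ]
side corner [0.49317799 0.15126943 0.09      ]
side corner [0.6544821  0.15679143 0.09      ]
black (array([0.63066598, 0.28413265, 0.08138702]), [np.float64(0.004367835831559518), np.float64(0.004367835831559443)])
```

```bash
cat > fit.py <<'E'
from h import *
from scipy.optimize import minimize
S=6
def redmask(p,c,w=45):
    hsv=cv2.cvtColor(p['color'],cv2.COLOR_RGB2HSV)
    m=(((hsv[...,0]<8)|(hsv[...,0]>172))&(hsv[...,1]>120)&(hsv[...,2]>60))
    x,y=int(c[0]-w),int(c[1]-w); return m[y:y+2*w,x:x+2*w].astype(float),(x,y),w
def pts(c,yaw,edge):
    a=np.linspace(0,2*np.pi,40,endpoint=False)
    cyl=np.array([[c[0]+.0405*np.cos(t),c[1]+.0405*np.sin(t),edge+h] for h in (0,.028) for t in a])
    W=[]
    for s,L in ((1,.060),(-1,.071)):   # white end hidden beyond mark
        W.append(np.array([[c[0]+np.cos(yaw)*s*r-np.sin(yaw)*v,c[1]+np.sin(yaw)*s*r+np.cos(yaw)*v,edge+h] for r in (.03,L) for v in (-.0055,.0055) for h in (.001,.019)]))
    return cyl,W
def render(p,org,w,X,off):
    cyl,W=pts(X[:2],X[2],X[3])
    im=np.zeros((2*w*S,2*w*S),np.uint8)
    for P in [cyl]+W:
        uv=np.array([proj(p,q) for q in P])+off
        h=cv2.convexHull(((uv-org+.5)*S).astype(np.float32)); cv2.fillConvexPoly(im,np.round(h*16).astype(np.int32),1,shift=4)
    return cv2.resize(im.astype(np.float32),(2*w,2*w),interpolation=cv2.INTER_AREA)
def fitcap(views,x0,free=True):
    M=[redmask(p,proj(p,[x0[0],x0[1],x0[3]+.014])) for p in views]
    def cost(X):
        return sum(np.abs(render(p,np.array(o),w,X,0)-cv2.GaussianBlur(m,(0,0),.4)).sum() for p,(m,o,w) in zip(views,M))
    best=None
    for dy in (-.15,0,.15):
        s0=np.array([x0[0],x0[1],x0[2]+dy,x0[3]])
        sim=np.vstack([s0]+[s0+d for d in np.diag([.006,.006,.15,.006])])
        r=minimize(cost,s0,method='Nelder-Mead',options=dict(initial_simplex=sim,xatol=1e-4,fatol=.05,maxiter=250))
        if best is None or r.fun<best.fun: best=r
    return best.x,best.fun,[m[0].sum() for m in M]
E
python3 - <<'E'
from fit import *
s=snap('side');t=snap('top')
for v in ([s,t],[s],[t]):
    X,f,n=fitcap(v,[.576,.066,np.radians(-84),.122]); print(np.round(X,4),np.degrees(X[2]),f,n)
E
```

```text
[ 0.5784  0.0643 -1.4658  0.1233] -83.98481882759515 149.01399882393454 [np.float64(803.0), np.float64(466.0)]
[ 0.5776  0.063  -1.4535  0.1218] -83.28152866722198 97.54867781348138 [np.float64(803.0)]
[ 0.5784  0.0649 -1.4751  0.1232] -84.51508581140193 47.640490259059206 [np.float64(466.0)]
```

The fit puts the cap axis at (0.578, 0.064), with its edge at z = 0.123. The white wing points at -84° in world terms, and the tank yaw is about +3°. I'll move above the white wing with the fingers set to straddle it.

Emit:
{"method": "servo_tool", "body": {"steps": [[[10,-20,30],-3,0.15],[[10,-20,30],-3,0.15],[[10,-20,30],-3,0.15],[[10,-20,30],-3,0.15],[[16.5,-36,0],-3,0.15],[[16.5,-36,0],-3,0.15],[[16.5,-36,0],-3,0.15],[[16.5,-36,0],-3,0.15],[[16.5,-36,0],-3,0.15],[[16.5,-36,0],-3,0.15],[[16.5,-36,0],-3,0.15],[[16.5,-36,0],-3,0.15],[[16.5,-36,0],-3,0.15],[[16.5,-36,0],-3,0.15],[[16.5,-36,0],-3,0.15],[[16.5,-36,0],-3,0.15],[[16.5,-36,0],-3,0.15],[[16.5,-36,0],-3,0.15],[[16.5,-36,0],-4,0.15],[[16.5,-36,0],-3.5,0.15]], "force": 20}}

```text
time_s: 3.12
position: [0.582, 0.0119, 0.315]
tool_rot: [-180.0, -0.0, 5.8]
force: [1.1, 0.1, 0.2]
opening: 0.0362
```

Emit:
{"method": "servo_tool", "body": {"steps": [[[2,-3,-35],0,0.15],[[0,0,-40],0,0.15],[[0,0,-40],0,0.15],[[0,0,-30],0,0.15],[[0,0,0],0,0.15]]}}

```text
time_s: 3.53
position: [0.5801, 0.0109, 0.1645]
tool_rot: [180.0, 0.5, 6.0]
force: [-0.1, 0.6, 0.2]
opening: 0.0364
```

Run:
```python
from h import *
s=manip.state();print(s['position'],s['tool_rot'],s['q'],s['time_s'])
p=snap('side','s1');t=snap('top','t1')
a=cv2.imread('pics/s1.png')[110:290,220:440]; cv2.imwrite('pics/s1z.png',cv2.resize(a,None,fx=3,fy=3,interpolation=2))
a=cv2.imread('pics/t1.png')[130:270,215:415]; cv2.imwrite('pics/t1z.png',cv2.resize(a,None,fx=3,fy=3,interpolation=2))
```

```text
[0.58011149 0.01092293 0.16450502] [179.98809766   0.49940679   6.00315997] [-21.6840873   28.00997811  21.70625114 113.27998091 -15.00358332
  41.91183216  15.05019636] 3.5333
```

View pics/s1z.png

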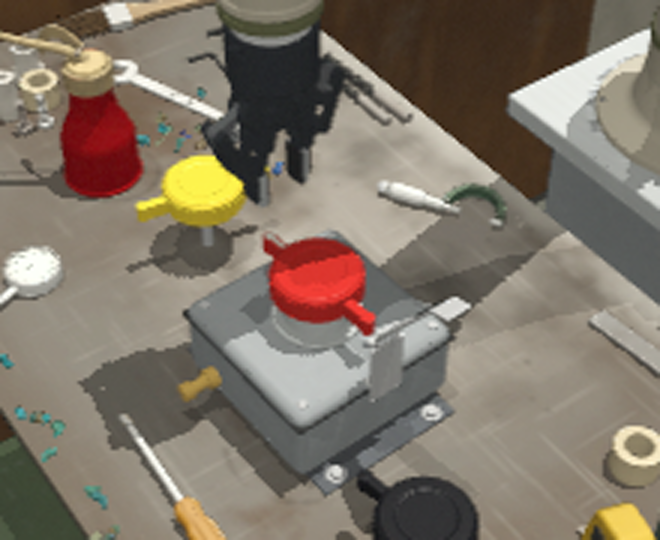

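View pics/t1z.png

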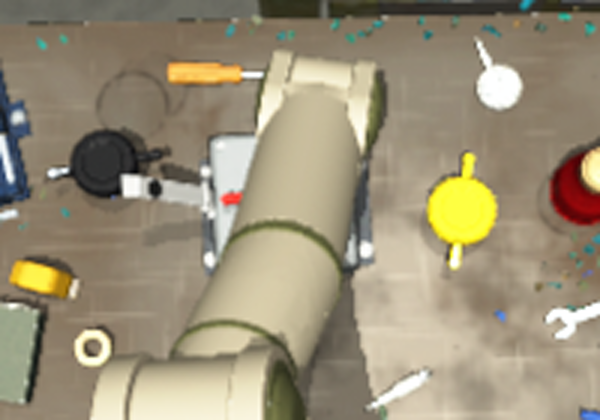

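Run:
```python
from h import *
s=manip.state();p=snap('side')
c=s['position']; 
for X in (c,c+[.018,0.002,.004],c-[.018,.002,-.004]): print((proj(p,X)-[220,110])*3)
print(s['position'],s['force'])
```

```text
[273.59205609 217.67015859]
[257.40207855 223.9548423 ]
[289.3202061  204.78595451]
[0.583422   0.01057559 0.16977142] [ 0.43214488 -0.20169287  0.06827384]
```

Emit:
{"method": "servo_tool", "body": {"steps": [[[0.5,-4,-20],0,0.15],[[0,0,-20],0,0.15],[[0,0,-15],0,0.15],[[0,0,-12],0,0.15],[[0,0,0],0,0.15]]}}

```text
time_s: 4.1
position: [0.5843, 0.0071, 0.1026]
tool_rot: [-180.0, -0.0, 6.0]
force: [-0.4, -0.6, 0.5]
opening: 0.0361
```

Run:
```python
from h import *
p=snap('side','s2')
s=manip.state();print(s['position'],s['force'],s['time_s'])
c=s['position']
for X in (c,c+[.018,0.002,.004],c-[.018,.002,-.004]): print((proj(p,X)-[260,130])*5)
a=cv2.imread('pics/s2.png')[130:240,260:400]; cv2.imwrite('pics/s2z.png',cv2.resize(a,None,fx=5,fy=5,interpolation=2))
```

```text
[0.58459226 0.00694532 0.1034944 ] [-0.6611818   0.02986105  0.07661116] 4.15
[253.55651352 349.00679541]
[227.62930288 359.8544531 ]
[278.74748892 327.99440048]
```

View pics/s2z.png

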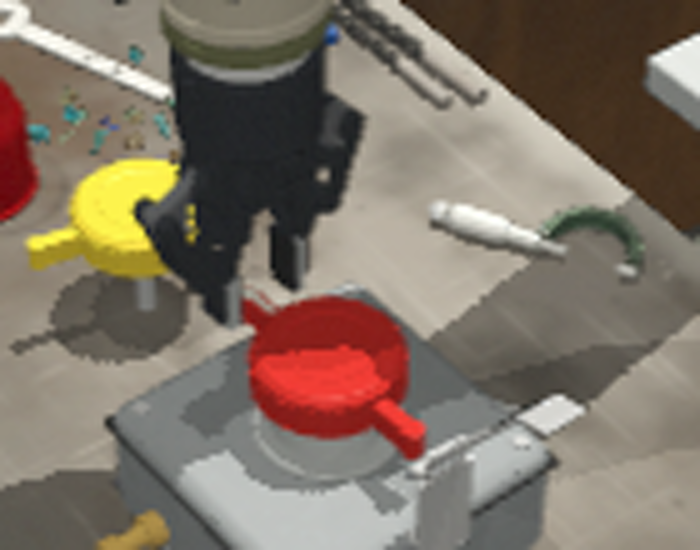

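Run:
```python
from h import *
p=snap('side')
for z in (.105,.11,.115,.12,.125):
  print(z,[np.round((proj(p,[x,y,z])-[260,130])*5).tolist() for x,y in ((.603,.0),(.603,.018),(.615,.018),(.566,.0),(.566,.018),(.555,.0))])
print([np.round((proj(p,[.584,.007-.0065,z])-[260,130])*5).tolist() for z in (.124,.142)])
```

```text
0.105 [[218.0, 354.0], [237.0, 373.0], [218.0, 383.0], [275.0, 326.0], [293.0, 345.0], [291.0, 317.0]]
0.11 [[218.0, 347.0], [236.0, 367.0], [217.0, 376.0], [274.0, 319.0], [293.0, 338.0], [291.0, 311.0]]
0.115 [[217.0, 341.0], [236.0, 360.0], [217.0, 370.0], [274.0, 313.0], [293.0, 332.0], [291.0, 304.0]]
0.12 [[217.0, 334.0], [236.0, 354.0], [217.0, 363.0], [274.0, 306.0], [293.0, 325.0], [291.0, 298.0]]
0.125 [[217.0, 327.0], [235.0, 347.0], [216.0, 357.0], [274.0, 299.0], [293.0, 318.0], [291.0, 291.0]]
[[247.0, 315.0], [246.0, 291.0]]
```

Emit:
{"method": "servo_tool", "body": {"steps": [[[0,0,-6],0,0.15],[[0,0,-4],0,0.15],[[0,0,0],0,0.15]]}}

```text
time_s: 4.45
position: [0.584, 0.0069, 0.0926]
tool_rot: [-180.0, -0.0, 6.0]
force: [0.7, -0.4, -0.3]
opening: 0.0366
```

Run:
```python
from h import *
p=snap('side','s3')
s=manip.state();print(s['position'],s['force'],s['time_s'])
c=s['position']
a=cv2.imread('pics/s3.png')[150:230,280:360]; cv2.imwrite('pics/s3z.png',cv2.resize(a,None,fx=7,fy=7,interpolation=2))
X=[(proj(p,[.5845+dx,.007+dy,c[2]])-[280,150])*7 for dx,dy in ((.018,0),(-.018,0),(0,-.011),(0,.011))];print(X)
```

```text
[0.58399633 0.00686178 0.09272898] [-0.16571724  0.11786324  0.15442675] 4.5
[array([177.4112604, 387.3838029]), array([254.10431063, 348.81113089]), array([200.24856604, 351.5383163 ]), array([231.8797715 , 384.61126245])]
```

View pics/s3z.png

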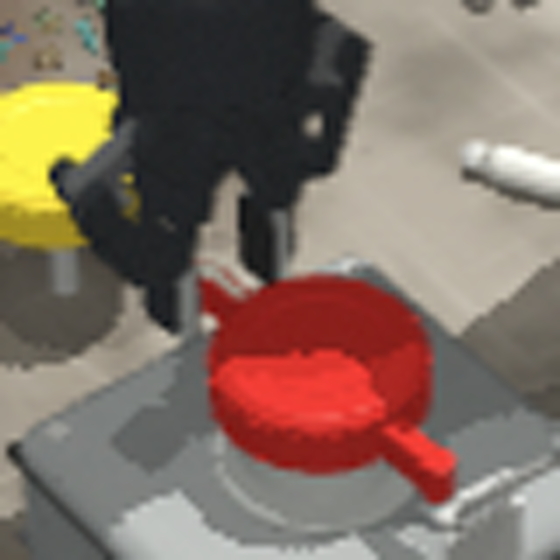

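```bash
cat > arc.py <<'E'
import numpy as np,sys
a,b,st,r=map(float,sys.argv[1:5]); g=sys.argv[5] if len(sys.argv)>5 else '0.15'
n=int(round(abs(b-a)/st)); ph=np.radians(np.linspace(a,b,n+1)); P=1000*r*np.c_[np.cos(ph),np.sin(ph)]
print('['+', '.join(f'[[{d[0]:.1f}, {d[1]:.1f}, 0], {(b-a)/n:g}, {g}]' for d in np.diff(P,axis=0))+']')
E
python3 arc.py -84 -48 4 .058
```

```text
[[[4.0, 0.6, 0], 4, 0.15], [[4.0, 0.8, 0], 4, 0.15], [[3.9, 1.1, 0], 4, 0.15], [[3.8, 1.4, 0], 4, 0.15], [[3.7, 1.6, 0], 4, 0.15], [[3.6, 1.9, 0], 4, 0.15], [[3.4, 2.1, 0], 4, 0.15], [[3.3, 2.4, 0], 4, 0.15], [[3.1, 2.6, 0], 4, 0.15]]
```

Emit:
{"method": "servo_tool", "body": {"steps": [[[4.0,0.6,0],4,0.15],[[4.0,0.8,0],4,0.15],[[3.9,1.1,0],4,0.15],[[3.8,1.4,0],4,0.15],[[3.7,1.6,0],4,0.15],[[3.6,1.9,0],4,0.15],[[0,0,0],0,0.15]]}}

```text
time_s: 5.08
position: [0.6078, 0.0143, 0.0929]
tool_rot: [180.0, -0.0, 30.2]
force: [1.2, 1.0, -0.0]
opening: 0.0363
```

Run:
```python
from h import *
p=snap('side','s4')
s=manip.state();print(s['position'],s['tool_rot'],s['force'],s['time_s'])
a=cv2.imread('pics/s4.png')[150:230,280:360]; cv2.imwrite('pics/s4z.png',cv2.resize(a,None,fx=7,fy=7,interpolation=2))
```

```text
[0.60733376 0.0141514  0.09287231] [ 1.79997552e+02 -3.16396677e-02  2.99303682e+01] [-0.26803222  0.82489594  0.0583511 ] 5.1333
```

View pics/s4z.png

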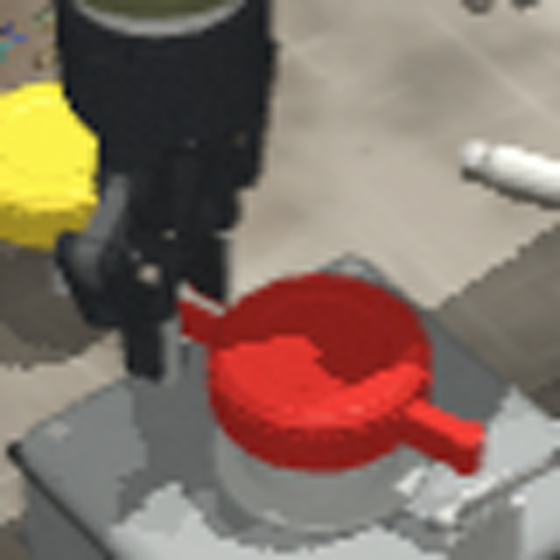

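The wing is following: the red wing moved from (440,480) to (465,450). I'll continue backward.

Emit:
{"method": "servo_tool", "body": {"steps": [[[3.4,2.1,0],4,0.15],[[3.3,2.4,0],4,0.15],[[3.1,2.6,0],4,0.15],[[2.9,2.8,0],4,0.15],[[0,0,0],0,0.15]]}}

```text
time_s: 5.55
position: [0.62, 0.0243, 0.0928]
tool_rot: [180.0, -0.0, 46.1]
force: [0.3, 1.1, -0.5]
opening: 0.0363
```

```bash
cat > look.py <<'E'
from fit import *
import sys
fn=sys.argv[1]; yaw=float(sys.argv[2])
p=snap('side',fn)
s=manip.state();print(np.round(s['position'],4),np.round(s['tool_rot'],1),np.round(s['force'],2),np.round(s['moment'],2),round(s['time_s'],2))
def cost(X,m,o,w):
    return np.abs(render(p,np.array(o),w,[.5776,.063,X[0],X[1]],0)-cv2.GaussianBlur(m,(0,0),.4)).sum()
M=redmask(p,proj(p,[.5776,.063,.131]))
best=None
for d in (-.25,0,.25):
  for e in (.11,.12):
    s0=np.array([np.radians(yaw)+d,e]); r=minimize(cost,s0,args=M,method='Nelder-Mead',options=dict(initial_simplex=[s0,s0+[.15,0],s0+[0,.005]],xatol=1e-4,fatol=.05))
    if best is None or r.fun<best.fun: best=r
print('yaw',np.degrees(best.x[0]),'edge',best.x[1],best.fun)
a=cv2.imread('pics/'+fn+'.png')[150:230,280:360]; cv2.imwrite('pics/'+fn+'z.png',cv2.resize(a,None,fx=7,fy=7,interpolation=2))
E
python3 look.py s5 -50
```

```text
[0.6197 0.0241 0.0927] [-180.    -0.    45.8] [1.03 0.12 0.18] [ 0.02 -0.02  0.  ] 5.6
yaw -53.855366899372555 edge 0.12426882975967611 123.52746979414002
```

View pics/s5z.png

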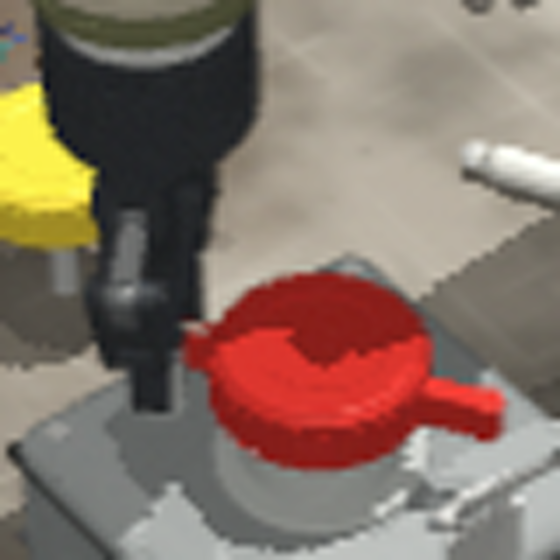

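```bash
python3 arc.py -44 -20 4 .058
```

```text
[[[2.7, 3.0, 0], 4, 0.15], [[2.5, 3.2, 0], 4, 0.15], [[2.3, 3.4, 0], 4, 0.15], [[2.0, 3.5, 0], 4, 0.15], [[1.8, 3.6, 0], 4, 0.15], [[1.5, 3.8, 0], 4, 0.15]]
```

Emit:
{"method": "servo_tool", "body": {"steps": [[[2.7,3.0,0],4,0.15],[[2.5,3.2,0],4,0.15],[[2.2,3.4,0],4,0.15],[[0,0,0],0,0.15],[[0,0,0],0,0.15]]}}

```text
time_s: 6.02
position: [0.6269, 0.0335, 0.0927]
tool_rot: [-180.0, -0.0, 57.7]
force: [-0.2, 0.2, 0.1]
opening: 0.0364
```

```bash
python3 look.py s6 -42
```

```text
[0.6268 0.0333 0.0927] [-180.     0.    57.7] [ 0.01  0.06 -0.43] [ 0.01 -0.04 -0.04] 6.07
yaw -38.49934929151128 edge 0.12245173189789059 134.73417489796805
```

View pics/s6z.png

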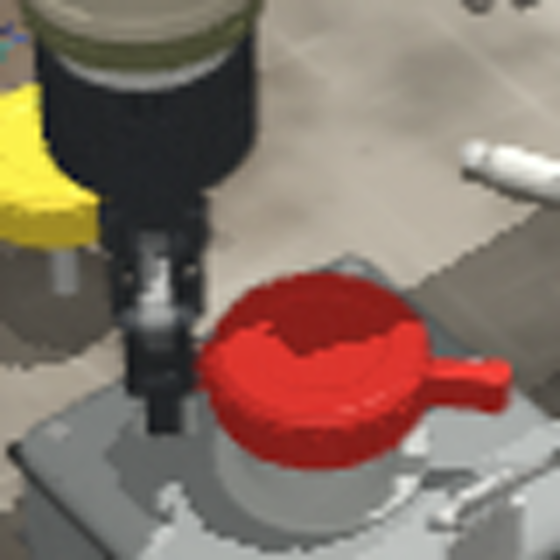

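The cap hasn't dropped yet; its skirt bottom is still at row 468 in the zoom. I'll turn it back a little more.

Emit:
{"method": "servo_tool", "body": {"steps": [[[2.0,3.5,0],4,0.15],[[1.8,3.6,0],4,0.15],[[0,0,0],0,0.15],[[0,0,0],0,0.15]]}}

```text
time_s: 6.4
position: [0.6307, 0.0406, 0.0926]
tool_rot: [-180.0, 0.0, 65.8]
force: [0.1, -0.6, -0.8]
opening: 0.0363
```

```bash
python3 look.py s7 -35
```

```text
[0.6307 0.0404 0.0927] [-180.     0.    65.8] [-0.1   0.07  0.3 ] [-0.03  0.01 -0.02] 6.45
yaw -32.35961294082353 edge 0.11518739482387899 167.909718149345
```

View pics/s7z.png

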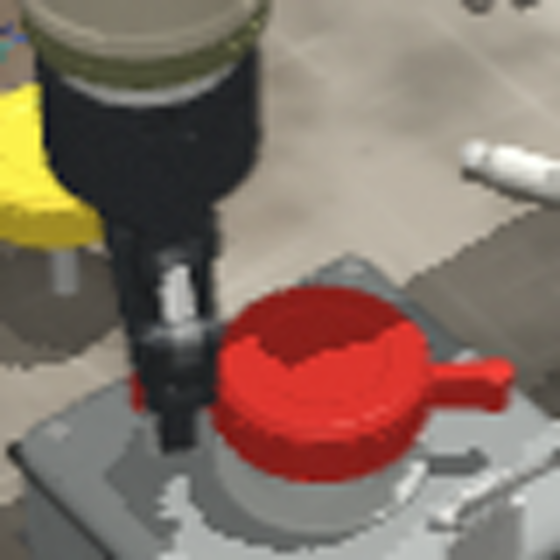

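Emit:
{"method": "servo_tool", "body": {"steps": [[[0,0,0],0,0.15],[[0,0,0],0,0.15]]}}

```text
time_s: 6.62
position: [0.6307, 0.0406, 0.0927]
tool_rot: [-180.0, 0.0, 65.9]
force: [0.3, -0.2, -0.6]
opening: 0.0363
```

```bash
python3 look.py s8 -35
python3 - <<'E'
from h import *
p=snap('side'); 
for z in (.093,.1,.107,.114,.121):print(z,[np.round((proj(p,[.6307+dx,.0404+dy,z])-[280,150])*7).tolist() for dx,dy in ((.007,.0164),(-.007,-.0164),(.0146,.033),(-.0146,-.033))])
E
python3 arc.py -24 -96 4 .058;python3 arc.py -96 -204 4 .058
```

```text
[0.6308 0.0406 0.0927] [-180.     0.    65.9] [-0.25  0.53 -1.13] [-0.03 -0.01  0.03] 6.67
yaw -33.00015423902974 edge 0.11594968019053337 168.7347001036008
0.093 [[172.0, 505.0], [156.0, 436.0], [180.0, 541.0], [149.0, 402.0]]
0.1 [[172.0, 493.0], [155.0, 424.0], [179.0, 529.0], [148.0, 390.0]]
0.107 [[171.0, 480.0], [154.0, 411.0], [179.0, 516.0], [147.0, 377.0]]
0.114 [[170.0, 467.0], [153.0, 398.0], [178.0, 504.0], [146.0, 364.0]]
0.121 [[170.0, 454.0], [153.0, 386.0], [177.0, 491.0], [145.0, 351.0]]
[[[-1.8, -3.6, 0], -4, 0.15], [[-2.0, -3.5, 0], -4, 0.15], [[-2.3, -3.4, 0], -4, 0.15], [[-2.5, -3.2, 0], -4, 0.15], [[-2.7, -3.0, 0], -4, 0.15], [[-2.9, -2.8, 0], -4, 0.15], [[-3.1, -2.6, 0], -4, 0.15], [[-3.3, -2.4, 0], -4, 0.15], [[-3.4, -2.1, 0], -4, 0.15], [[-3.6, -1.9, 0], -4, 0.15], [[-3.7, -1.6, 0], -4, 0.15], [[-3.8, -1.4, 0], -4, 0.15], [[-3.9, -1.1, 0], -4, 0.15], [[-4.0, -0.8, 0], -4, 0.15], [[-4.0, -0.6, 0], -4, 0.15], [[-4.0, -0.3, 0], -4, 0.15], [[-4.0, 0.0, 0], -4, 0.15], [[-4.0, 0.3, 0], -4, 0.15]]
[[[-4.0, 0.6, 0], -4, 0.15], [[-4.0, 0.8, 0], -4, 0.15], [[-3.9, 1.1, 0], -4, 0.15], [[-3.8, 1.4, 0], -4, 0.15], [[-3.7, 1.6, 0], -4, 0.15], [[-3.6, 1.9, 0], -4, 0.15], [[-3.4, 2.1, 0], -4, 0.15], [[-3.3, 2.4, 0], -4, 0.15], [[-3.1, 2.6, 0], -4, 0.15], [[-2.9, 2.8, 0], -4, 0.15], [[-2.7, 3.0, 0], -4, 0.15], [[-2.5, 3.2, 0], -4, 0.15], [[-2.3, 3.4, 0], -4, 0.15], [[-2.0, 3.5, 0], -4, 0.15], [[-1.8, 3.6, 0], -4, 0.15], [[-1.5, 3.8, 0], -4, 0.15], [[-1.3, 3.9, 0], -4, 0.15], [[-1.0, 3.9, 0], -4, 0.15], [[-0.7, 4.0, 0], -4, 0.15], [[-0.4, 4.0, 0], -4, 0.15], [[-0.1, 4.0, 0], -4, 0.15], [[0.1, 4.0, 0], -4, 0.15], [[0.4, 4.0, 0], -4, 0.15], [[0.7, 4.0, 0], -4, 0.15], [[1.0, 3.9, 0], -4, 0.15], [[1.3, 3.9, 0], -4, 0.15], [[1.5, 3.8, 0], -4, 0.15]]
```

The drop is clear: the skirt bottom moved from row 468 to 482 in the zoom, and the fitted edge went from 0.124 to 0.116. Next I'll screw forward, with the fingers 5 mm lower.

Emit:
{"method": "servo_tool", "body": {"steps": [[[-1.8,-3.6,-2.5],-4,0.15],[[-2.0,-3.5,-2.5],-4,0.15],[[-2.3,-3.4,0],-4,0.15],[[-2.5,-3.2,0],-4,0.15],[[-2.7,-3.0,0],-4,0.15],[[-2.9,-2.8,0],-4,0.15],[[-3.1,-2.6,0],-4,0.15],[[-3.3,-2.4,0],-4,0.15],[[-3.4,-2.1,0],-4,0.15],[[-3.6,-1.9,0],-4,0.15],[[-3.7,-1.6,0],-4,0.15],[[-3.8,-1.4,0],-4,0.15],[[0,0,0],0,0.15]]}}

```text
time_s: 7.8
position: [0.5951, 0.009, 0.0877]
tool_rot: [180.0, 0.0, 17.8]
force: [0.0, 0.3, 0.7]
opening: 0.0362
```

```bash
python3 look.py s9 -62
```

```text
[0.5956 0.0093 0.0877] [180.   0.  18.] [ 0.68  0.11 -0.58] [-0.01 -0.03 -0.07] 7.85
yaw -62.74159393630439 edge 0.11705378413200378 115.11074536643429
```

View pics/s9z.png

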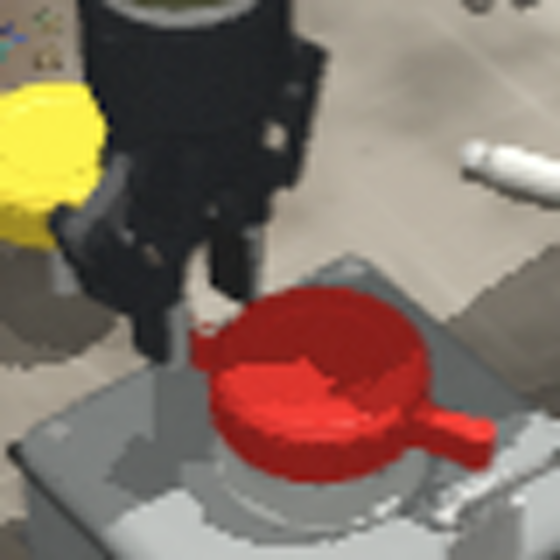

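Emit:
{"method": "servo_tool", "body": {"steps": [[[-3.9,-1.1,0],-4,0.15],[[-4.0,-0.8,0],-4,0.15],[[-4.0,-0.6,0],-4,0.15],[[-4.0,-0.3,0],-4,0.15],[[-4.0,0.0,0],-4,0.15],[[-4.0,0.3,0],-4,0.15],[[-4.0,0.6,0],-4,0.15],[[-4.0,0.8,0],-4,0.15],[[-3.9,1.1,0],-4,0.15],[[-3.8,1.4,0],-4,0.15],[[-3.7,1.6,0],-4,0.15],[[-3.6,1.9,0],-4,0.15],[[-3.4,2.1,0],-4,0.15],[[-3.3,2.4,0],-4,0.15],[[-3.1,2.6,0],-4,0.15],[[0,0,0],0,0.15]]}}

```text
time_s: 9.18
position: [0.5388, 0.022, 0.0875]
tool_rot: [180.0, 0.0, -42.0]
force: [-0.4, 1.0, 0.1]
opening: 0.0363
```

```bash
python3 look.py s10 -122; python3 -c "
from h import *
print(manip.state()['q'])"
```

```text
[0.5392 0.0217 0.0876] [180.    0.  -41.8] [ 0.73 -0.17  0.48] [ 0.02 -0.02 -0.04] 9.23
yaw -120.6788610975254 edge 0.11238016128540038 96.55577502649837
[-29.48338795  34.11735346  31.38883768 122.70699049 -33.68397957
  31.77287031 -14.93740501]
```

View pics/s10z.png

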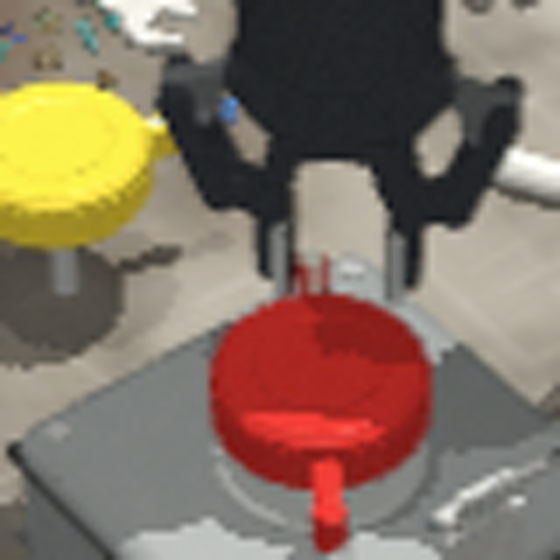

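Emit:
{"method": "servo_tool", "body": {"steps": [[[-2.9,2.8,0],-4,0.15],[[-2.7,3.0,0],-4,0.15],[[-2.5,3.2,0],-4,0.15],[[-2.3,3.4,0],-4,0.15],[[-2.0,3.5,0],-4,0.15],[[-1.8,3.6,0],-4,0.15],[[-1.5,3.8,0],-4,0.15],[[-1.3,3.9,0],-4,0.15],[[-1.0,3.9,0],-4,0.15],[[-0.7,4.0,0],-4,0.15],[[-0.4,4.0,0],-4,0.15],[[-0.1,4.0,0],-4,0.15],[[0.1,4.0,0],-4,0.15],[[0,0,0],0,0.15]]}}

```text
time_s: 10.4
position: [0.5203, 0.0691, 0.0874]
tool_rot: [180.0, -0.0, -93.9]
force: [-0.1, -0.1, -0.3]
opening: 0.0361
```

```bash
python3 look.py s11 -174; python3 -c "
from h import *
print(manip.state()['q'])"
```

```text
[0.5203 0.0686 0.0875] [180.   -0.  -93.7] [ 0.46  0.35 -0.33] [-0.03  0.02  0.01] 10.45
yaw -175.7326030090441 edge 0.10763564983382827 115.7449120986879
[-43.98919285  38.23615328  46.81769162 125.07535841 -48.43488699
  37.06130044 -55.79272413]
```

View pics/s11z.png

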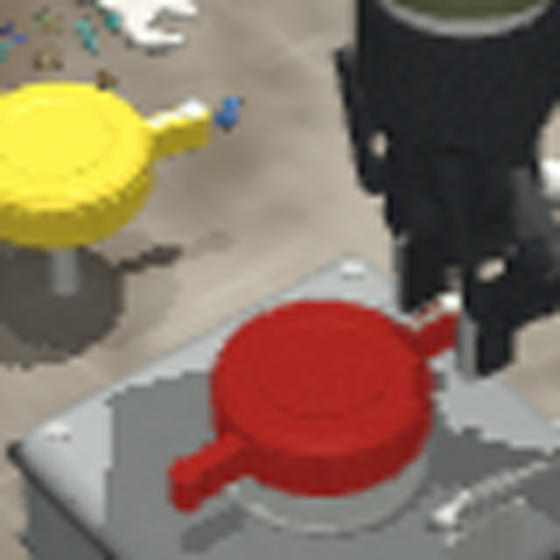

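Emit:
{"method": "servo_tool", "body": {"steps": [[[0.4,4.0,0],-3,0.15],[[0.6,4.0,0],-2,0.15],[[0.5,2.0,0],-1,0.15],[[0,0,0],0,0.15]]}}

```text
time_s: 10.78
position: [0.5217, 0.0785, 0.0876]
tool_rot: [180.0, -0.0, -99.8]
force: [0.2, 0.1, 0.5]
opening: 0.0364
```

```bash
python3 look.py s12 -186; python3 -c "
from h import *
print(manip.state()['q'])"
```

```text
[0.5217 0.0782 0.0877] [-180.    -0.   -99.8] [-0.52  0.75  0.06] [-0.01 -0.    0.03] 10.83
yaw -184.73476568361772 edge 0.10615938916802405 112.48072616339722
[-45.904533    39.12492055  48.69308819 124.79252084 -49.86944804
  38.29869757 -61.33643607]
```

Emit:
{"method": "servo_tool", "body": {"steps": [[[0.5,2.5,0],-1,0.15],[[0.5,2.5,0],-1,0.15],[[0,0,0],0,0.15],[[0,0,0],0,0.15]]}}

```text
time_s: 11.17
position: [0.5226, 0.0835, 0.0877]
tool_rot: [180.0, -0.0, -102.0]
force: [-0.9, 0.5, -0.5]
opening: 0.0363
```

```bash
python3 look.py s13 -188
```

```text
[0.5226 0.0834 0.0877] [-180.   -0. -102.] [0.27 0.44 0.9 ] [ 0.01 -0.02 -0.  ] 11.22
yaw -188.71846123818 edge 0.10701665386557577 110.96262635013778
```

Emit:
{"method": "servo_tool", "body": {"steps": [[[0.4,2,0],-1,0.15],[[0,0,0],0,0.15],[[0,0,0],0,0.15]]}}

```text
time_s: 11.47
position: [0.523, 0.0855, 0.0877]
tool_rot: [180.0, -0.0, -103.0]
force: [0.6, 0.3, -0.2]
opening: 0.0365
```

Emit:
{"method": "servo_tool", "body": {"steps": [[[0.4,2,0],-1,0.15],[[0,0,0],0,0.15],[[0,0,0],0,0.15]]}}

```text
time_s: 11.72
position: [0.5233, 0.0873, 0.0877]
tool_rot: [-180.0, -0.0, -104.0]
force: [0.1, -1.5, 0.6]
opening: 0.0364
```

Emit:
{"method": "servo_tool", "body": {"steps": [[[0.4,1.5,0],-1,0.15],[[0,0,0],0,0.15],[[0,0,0],0,0.15]]}}

```text
time_s: 11.97
position: [0.5238, 0.0883, 0.0877]
tool_rot: [-180.0, -0.0, -105.0]
force: [0.1, -4.5, -0.4]
opening: 0.0361
```

```bash
python3 look.py s14 -190
```

```text
[0.5238 0.0883 0.0877] [-180.   -0. -105.] [ 0.36 -4.53  0.06] [-0.98  0.    0.01] 12.02
yaw -191.97284156755 edge 0.10765954890288415 115.83989313698817
```

View pics/s14z.png

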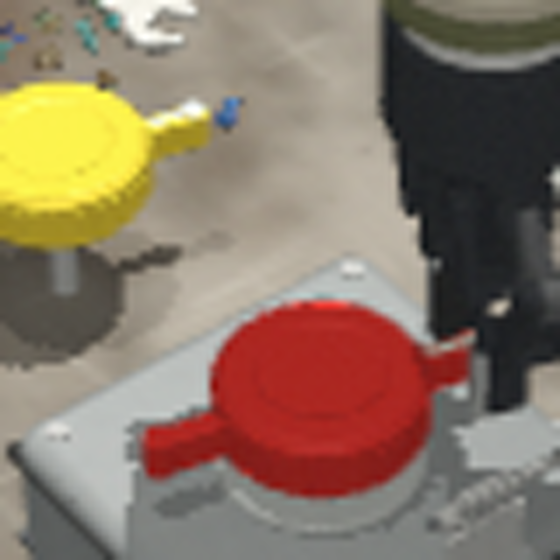

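It's seating: force is up to 4.5 N and the wing is at -192° in world terms. I'll snug it a little more.

Emit:
{"method": "servo_tool", "body": {"steps": [[[0.2,1.0,0],0,0.15],[[0,0,0],0,0.15],[[0,0,0],0,0.15]]}}

```text
time_s: 12.27
position: [0.5239, 0.0889, 0.0877]
tool_rot: [-180.0, -0.1, -105.0]
force: [0.3, -6.2, -0.5]
opening: 0.0363
```

```bash
python3 look.py s15 -192
```

```text
[0.5239 0.0888 0.0877] [-1.80e+02 -1.00e-01 -1.05e+02] [ 0.15 -5.55 -0.08] [-1.34  0.04  0.13] 12.32
yaw -192.49745304526576 edge 0.1076572023890913 113.21849471273191
```

Emit:
{"method": "servo_tool", "body": {"steps": [[[0.2,1.0,0],0,0.15],[[0,0,0],0,0.15],[[0,0,0],0,0.15],[[0,0,0],0,0.15]]}}

```text
time_s: 12.65
position: [0.524, 0.0893, 0.0877]
tool_rot: [-180.0, -0.1, -105.1]
force: [-0.9, -8.0, -1.1]
opening: 0.0363
```

```bash
python3 look.py s16 -192
```

```text
[0.524  0.0893 0.0877] [-1.800e+02 -1.000e-01 -1.051e+02] [-1.58 -8.7  -1.24] [-1.74  0.15 -0.02] 12.7
yaw -194.39187290473387 edge 0.10646466847509142 112.77214236105533
```

Emit:
{"method": "servo_tool", "body": {"steps": [[[-0.5,-4,0],0,0.15],[[-1,-6,0],0,0.15],[[0,0,0],0,0.15],[[0,0,0],0,0.15]]}}

```text
time_s: 13.03
position: [0.5226, 0.081, 0.0877]
tool_rot: [180.0, 0.0, -105.0]
force: [-0.9, 0.1, -0.0]
opening: 0.0362
```

```bash
python3 look.py s17 -192; python3 -c "
from h import *
print(manip.state()['q'])"
```

```text
[0.5226 0.0812 0.0877] [ 180.    0. -105.] [-0.35 -0.44  0.22] [-0.    0.05 -0.03] 13.08
yaw -192.65388557752578 edge 0.10709901724010702 122.58658909939732
[-46.87023083  39.82650816  50.14943368 124.65400187 -51.03581317
  39.29531669 -65.51829198]
```

View pics/s17z.png

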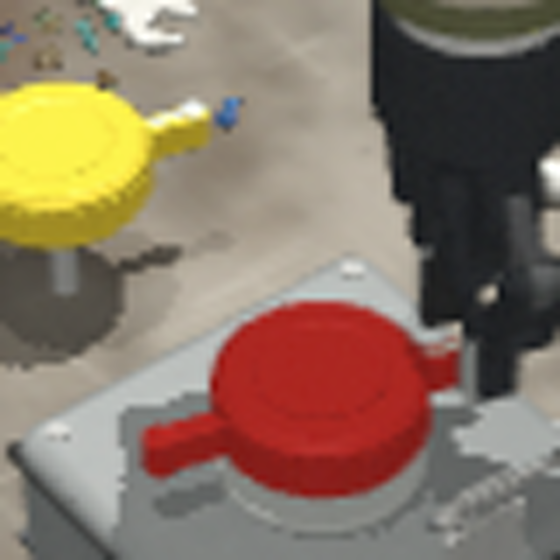

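The cap is seated, and the wing stayed at about -193° after release. I'll lift, close the fingers and go round behind the keeper.

Emit:
{"method": "servo_tool", "body": {"steps": [[[0,0,20],0,0.15],[[0,0,35],0,0.15],[[0,0,39],6,1],[[0,0,39],7,1],[[0,0,39],7,1],[[0,0,39],7,1],[[0,0,22],7,1],[[6,27,0],7,1],[[6,27,0],7,1],[[6,27,0],7,1],[[6,27,0],7,1],[[6,27,0],7,1],[[6,27,0],7,1],[[6,27,0],7,1],[[6,27,0],7,1],[[0,0,0],7,1],[[0,0,0],7,1],[[0,0,0],2,1]]}}

```text
time_s: 14.58
position: [0.5702, 0.2977, 0.3204]
tool_rot: [180.0, 0.0, 1.5]
force: [-0.5, -0.9, -0.3]
opening: -0.0001
```

Run:
```python
from fit import *
p=snap('side','s18');t=snap('top','t18')
s=manip.state();print(s['position'],s['tool_rot'],s['force'],s['q'],s['time_s'])
for v in ([p],):
    X,f,n=fitcap(v,[.5776,.064,np.radians(-192),.112]); print(np.round(X,4),np.degrees(X[2]),f,n)
c=s['position'];print(proj(p,c),proj(t,c))
for n in ('keeper_tip','keeper_hinge'): print(n,[manip.tip_of(q,n)[:2] for q in (p,t)])
a=cv2.imread('pics/s18.png')[80:280,260:480]; cv2.imwrite('pics/s18z.png',cv2.resize(a,None,fx=3,fy=3,interpolation=2))
a=cv2.imread('pics/t18.png')[130:270,215:415]; cv2.imwrite('pics/t18z.png',cv2.resize(a,None,fx=3,fy=3,interpolation=2))
```

```text
[0.57031803 0.29711304 0.32062757] [-1.79982842e+02  3.41019028e-02  1.03496524e+00] [ 0.59265806 -1.40420429  0.20430061] [-56.72386522  25.25358041  36.66392596  95.87932281 -16.44471444
  64.36670276 -14.4548534 ] 14.6833
[ 0.5708  0.0577 -3.3903  0.1014] -194.25235562666444 113.05981290226154 [np.float64(828.0)]
[395.12627597 205.08736167] [231.65976166 187.36276036]
keeper_tip [[{'xy': [368.7, 211.3], 'confidence': 0.6}], [{'xy': [258.9, 192.2], 'confidence': 0.53}]]
keeper_hinge [[{'xy': [349.9, 220.6], 'confidence': 0.57}], [{'xy': [423.3, 226.7], 'confidence': 0.71}, {'xy': [279.4, 192.7], 'confidence': 0.59}]]
```

View pics/s18z.png

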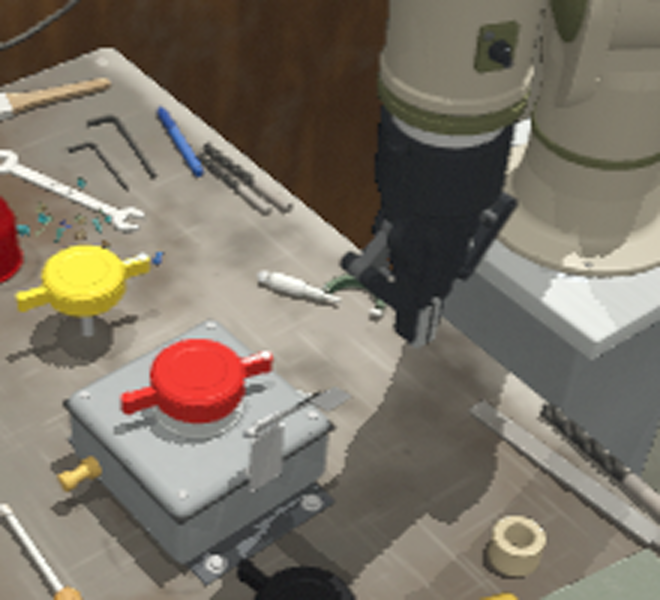

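View pics/t18z.png

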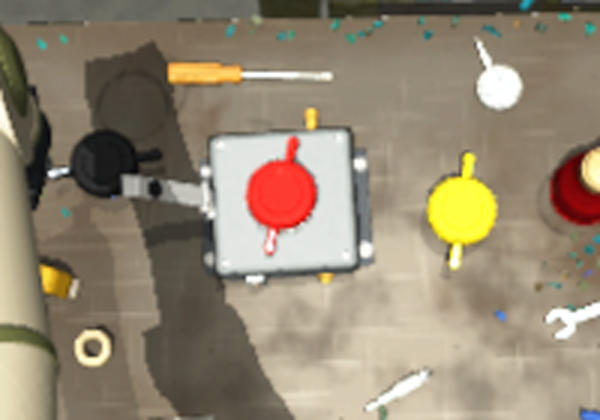

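Both views show the cap seated with the white wing on the -x, +y side. The keeper is still open at about (369,211) in the side view. I'll descend outside it and push it over.

Emit:
{"method": "servo_tool", "body": {"steps": [[[0,0,-35],0,1],[[0,0,-35],0,1],[[0,0,-35],0,1],[[0,0,-26],0,1],[[0,0,0],0,1],[[0.5,-15,0],0,1],[[0.5,-15,0],0,1],[[0.5,-15,0],0,1],[[0.5,-12,0],0,1],[[0.5,-12,0],0,1],[[0.5,-12,0],0,1],[[0.5,-10,0],0,1],[[0.5,-10,0],0,1],[[0,0,0],0,1]]}}

```text
time_s: 16.05
position: [0.5749, 0.1931, 0.19]
tool_rot: [180.0, -0.0, 0.8]
force: [0.3, -0.1, 0.1]
opening: -0.0001
```

Run:
```python
from h import *
p=snap('side','s19')
s=manip.state();print(s['position'],s['tool_rot'],s['force'],s['time_s'])
a=cv2.imread('pics/s19.png')[80:280,260:480]; cv2.imwrite('pics/s19z.png',cv2.resize(a,None,fx=3,fy=3,interpolation=2))
```

```text
[0.57478242 0.19454663 0.18985085] [ 1.79991370e+02 -3.57821920e-03  8.90488998e-01] [0.06210006 0.68713879 1.04026874] 16.1
```

View pics/s19z.png

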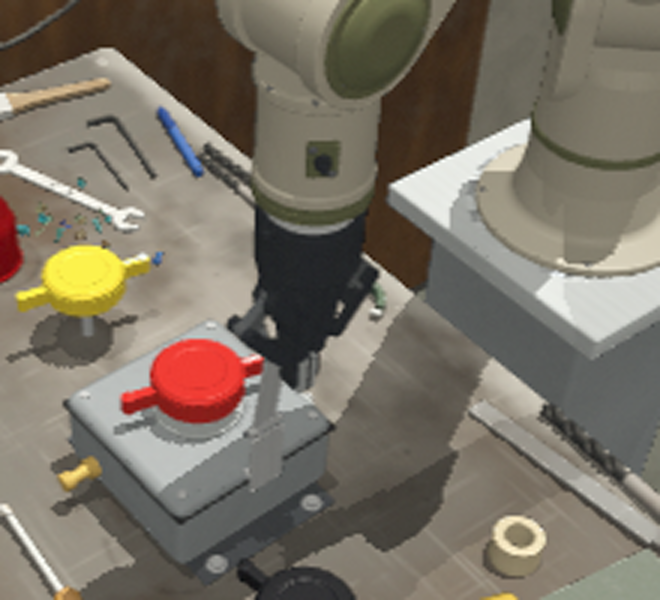

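The strap now stands near upright in the zoom, from (262,440) to (275,355), with the fingers behind it. I'll push on past upright.

Emit:
{"method": "servo_tool", "body": {"steps": [[[0.5,-10,0],0,1],[[0.5,-10,0],0,1],[[0.5,-10,0],0,1],[[0.5,-10,0],0,1],[[0.5,-10,0],0,1],[[0.5,-8,0],0,1],[[0,0,0],0,1]]}}

```text
time_s: 16.68
position: [0.5778, 0.1353, 0.1899]
tool_rot: [180.0, -0.0, 0.8]
force: [-0.1, -0.3, -0.4]
opening: 0.0003
```

Run:
```python
from h import *
p=snap('side','s20')
s=manip.state();print(s['position'],s['tool_rot'],s['force'],s['time_s'])
a=cv2.imread('pics/s20.png')[80:280,260:480]; cv2.imwrite('pics/s20z.png',cv2.resize(a,None,fx=3,fy=3,interpolation=2))
```

```text
[0.57776523 0.13660423 0.18982974] [ 1.79993566e+02 -9.22325051e-03  8.86435226e-01] [0.64275761 0.50570804 0.1058787 ] 16.7333
```

View pics/s20z.png

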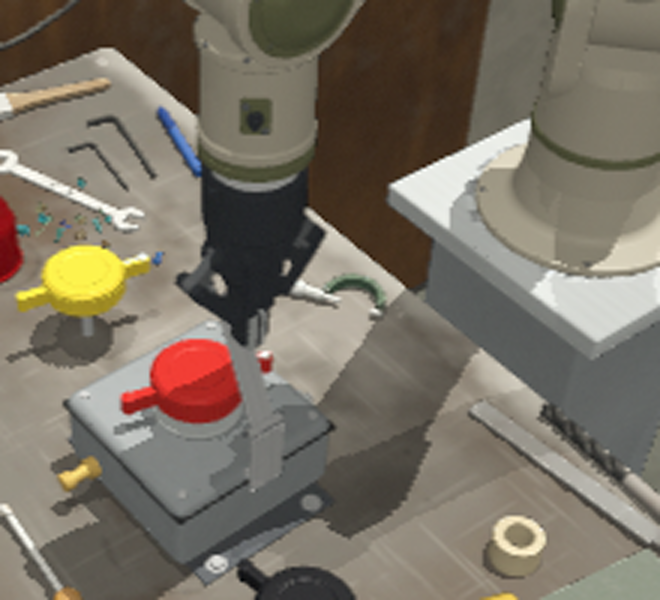

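Emit:
{"method": "servo_tool", "body": {"steps": [[[0.5,-10,0],0,1],[[0.5,-10,0],0,1],[[0.5,-10,0],0,1],[[0.5,-10,0],0,1],[[0.5,-8,0],0,1],[[0,0,0],0,1],[[0,0,0],0,1],[[0,0,0],0,1],[[0,0,0],0,1],[[0,0,0],0,1],[[0,0,0],0,1]]}}

```text
time_s: 17.65
position: [0.5801, 0.0904, 0.1896]
tool_rot: [-180.0, 0.0, 1.0]
force: [-0.9, -0.4, 0.7]
opening: 0.0003
```

Run:
```python
from h import *
p=snap('side','s21')
s=manip.state();print(s['position'],s['tool_rot'],s['force'],s['time_s'])
a=cv2.imread('pics/s21.png')[80:280,260:480]; cv2.imwrite('pics/s21z.png',cv2.resize(a,None,fx=3,fy=3,interpolation=2))
```

```text
[0.58006333 0.09029702 0.18960431] [1.79999118e+02 6.71402850e-03 1.02914817e+00] [0.35334714 0.62359852 1.16406021] 17.7
```

View pics/s21z.png

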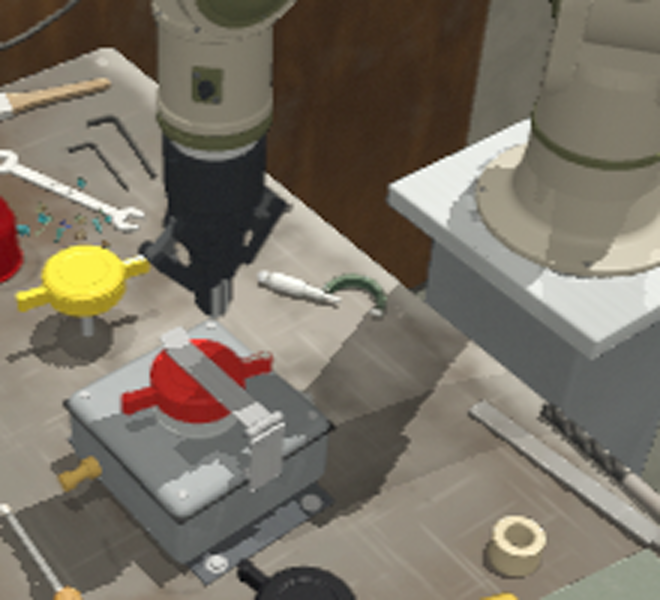

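The strap has fallen across the crown. I'll retreat to check it from both views.

Emit:
{"method": "servo_tool", "body": {"steps": [[[0,0,35],0,1],[[0,0,38],0,1],[[0,0,38],0,1],[[0,0,38],0,1],[[-3,38,0],0,1],[[-3,38,0],0,1],[[-3,38,0],0,1],[[-3,38,0],0,1],[[-3,38,0],0,1],[[-3,38,0],0,1],[[-3,38,0],0,1],[[0,0,0],0,1],[[0,0,0],0,1]]}}

```text
time_s: 18.78
position: [0.5578, 0.3591, 0.3376]
tool_rot: [180.0, 0.1, 1.3]
force: [0.2, -0.9, 0.1]
opening: 0.0
```

Run:
```python
from fit import *
p=snap('side','s22');t=snap('top','t22')
s=manip.state();print(s['position'],s['force'],s['time_s'])
for n in ('keeper_tip','keeper_hinge','crown','wing_tip','cap'): print(n,[[(np.round(r['xy'],1).tolist(),round(r['confidence'],2)) for r in manip.tip_of(q,n)] for q in (p,t)])
# expected: shut keeper tip and hinge
C=np.array([.578,.064]);psi=np.radians(3);ey=np.array([-np.sin(psi),np.cos(psi)])
for nm,y,z in (('tip',-.025,.1425),('hinge',.088,.1425)):
    X=[*(C+ey*y),z];print(nm,proj(p,X),proj(t,X))
for th in (.06,.12,.2):
    X=[*(C+ey*(.088-.113*np.cos(th))),.1425+.113*np.sin(th)];print(th,proj(p,X),proj(t,X))
a=cv2.imread('pics/s22.png')[150:250,260:400]; cv2.imwrite('pics/s22z.png',cv2.resize(a,None,fx=5,fy=5,interpolation=2))
a=cv2.imread('pics/t22.png')[150:240,255:365]; cv2.imwrite('pics/t22z.png',cv2.resize(a,None,fx=6,fy=6,interpolation=2))
```

```text
[0.55914273 0.35514716 0.33847962] [-0.55798633 -1.14515805  0.71084012] 18.8833
keeper_tip [[([323.0, 200.3], 0.86)], [([313.4, 192.4], 0.81), ([303.4, 196.2], 0.2)]]
keeper_hinge [[([347.8, 219.4], 0.59)], [([281.2, 192.3], 0.8), ([300.3, 211.6], 0.18)]]
crown [[([361.9, 284.3], 0.95), ([324.1, 205.2], 0.65), ([286.4, 168.9], 0.61)], [([308.1, 193.4], 0.9), ([246.0, 182.2], 0.81), ([297.4, 154.3], 0.72), ([368.5, 198.3], 0.56), ([231.0, 222.6], 0.33)]]
wing_tip [[([346.9, 200.3], 0.95), ([382.7, 304.3], 0.73), ([308.0, 167.2], 0.58), ([324.0, 204.3], 0.48)], [([366.6, 217.2], 0.69), ([231.0, 185.8], 0.63), ([302.9, 210.3], 0.54)]]
cap [[([287.2, 174.7], 0.77), ([320.8, 198.5], 0.75), ([363.4, 289.3], 0.68), ([325.5, 209.0], 0.59)], [([369.3, 202.0], 0.85), ([249.3, 188.3], 0.57)]]
tip [318.87976125 195.63005886] [315.5959679  193.12571871]
hinge [346.96941761 221.01738299] [283.51593682 195.40507184]
0.06 [318.89258163 193.82770962] [315.47785655 192.78250705]
0.12 [319.00176662 192.10313876] [315.24274712 192.44597914]
0.2 [319.29882395 189.9356594 ] [314.74632648 192.00996356]
```

View pics/s22z.png

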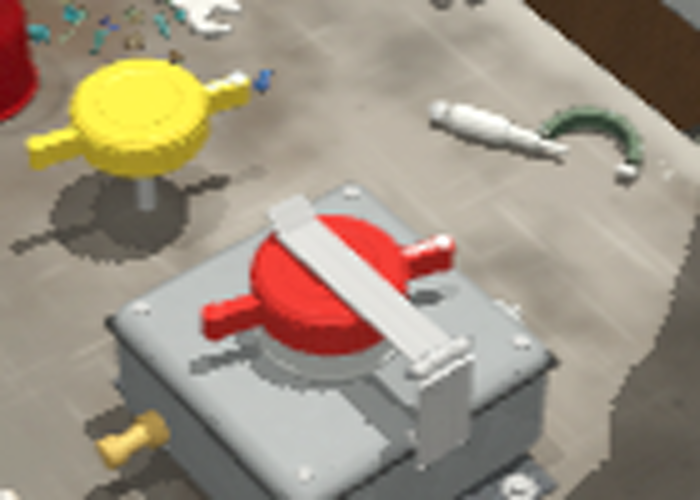

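View pics/t22z.png

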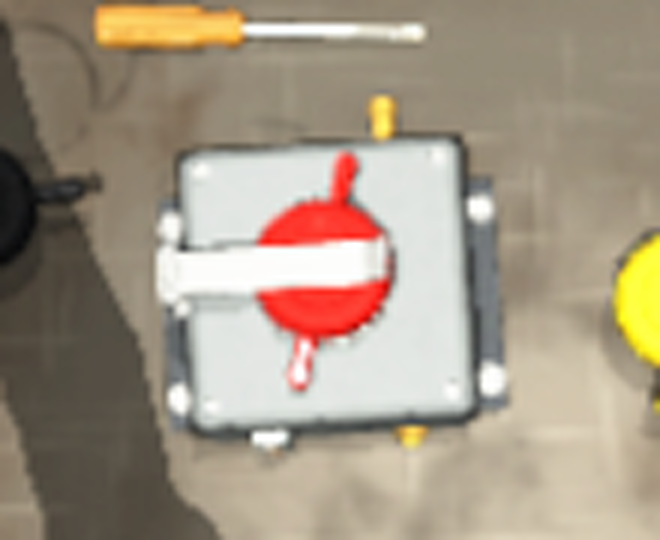

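Run:
```python
from fit import *
p=snap('side');t=snap('top')
s=manip.state();print(s['position'],s['force'],s['time_s'])
print('tip',tri(ray(p,(318.4,195.0)),ray(t,(316.5,193.7))))
print('hinge',tri(ray(p,(347.5,220.5)),ray(t,(284,195.3))))
print('white',tri(ray(p,(260+446/5,150+245/5)),ray(t,(255+300/6,150+378/6))))
print('red',tri(ray(p,(260+210/5,150+322/5)),ray(t,(255+346/6,150+162/6))))
```

```text
[0.55915207 0.35580025 0.33870495] [-0.13842862  0.76542766 -0.1882147 ] 19.4833
tip (array([0.57785292, 0.035594  , 0.14107685]), [np.float64(0.0005147880967981947), np.float64(0.0005147880967980323)])
hinge (array([0.57265206, 0.15094956, 0.14335386]), [np.float64(0.001263130132677758), np.float64(0.0012631301326775672)])
white (array([0.51132307, 0.07890073, 0.12313166]), [np.float64(0.00133313923395682), np.float64(0.001333139233956914)])
red (array([0.6415744 , 0.05007012, 0.11957381]), [np.float64(0.001127756261277069), np.float64(0.0011277562612768439)])
```

```bash
python3 -c "
from plant import manip
print(manip.finish_job())"
```

```text
the job is handed in; nothing more can be done
None
```

The cap is screwed home with the keeper strap shut over it, and the job was handed in at about 19.5 s. No verdict is reported back.

**What I did**
- I straddled the white-marked wing with the fingers and turned the cap backward until it visibly dropped. The fitted skirt edge went from about 0.124 m to 0.116 m.
- I then screwed it clockwise until it seated, pushing with about 8 N.
- I pushed the keeper past upright from outside and it fell shut on its own. The arm then retreated clear.

**Last checks, from two views**

| Check | Measured | Expected |
|---|---|---|
| White wing, clockwise from the tank's +x | about 195–196° | 195° |
| Wing-tip mid height | about 0.120–0.123 m | 0.120 m |
| Strap height at tip and hinge (level means shut) | 0.141 m and 0.143 m | 0.1425 m |

The robot was touching nothing. The nearby bystanders looked undisturbed in the last views, but I did not measure their positions.

**What disagreed**
- **Fit from the side camera alone:** it read the seated edge as about 0.107 m instead of 0.110 m. With the cap's position left free, that fit gave 0.101 m and put the cap axis about 10 mm off. I relied on the two-view measurements instead.
- **Fingertip height:** the tips looked about 20 mm higher in the side picture than the reported TCP. I kept the tool lower during the turning for that reason.

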